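# Line up the spice jars by height

## Robot

A 7-joint arm with a two-finger parallel gripper is mounted at the origin on the work surface. World frame = base frame: x ahead of the robot, y to its left, z up, the work surface at z = 0. Lengths are in mm, angles in rad, forces in N, time in s.
With the tool pointing down it reaches from about 400 to 900 mm from the base axis. Payload 5.5 kg.
Tool frame: the origin (TCP) lies midway between the tips of the shut fingers; the grasp point (between the pads) lies 19 mm behind it (manip.grip_point_offset is the distance from the TCP to the grasp point, in mm); z points along the fingers, y is the line along which they close (so a half turn about z gives the same grasp; the last joint's range is limited). The gripper opens to 92 mm and grips with 3 to 60 N. Pads are 19 mm wide; open, the fingers measure 130 mm over their backs; the gripper's body (75 mm by 190 mm) begins 47 mm behind the grasp point.
Start: joints at [-0.943, 0.501, -0.427, 1.55, 0.221, 1.138, -0.21], TCP at [231.858, 607.241, 226.729] pointing down, gripper open.
Joint ranges: [-2.88, 2.88], [-0.31, 2.03], [-1.54, 1.56], [0.2, 2.42], [-1.41, 4.55], [0.19, 2.02], [-2.57, 2.57]. Speed limits (rad/s): [2.57, 2.57, 3.14, 3.14, 3.14, 3.14, 3.14].

## Interface

Orientations are given as a 3x3 rotation matrix whose columns are the frame's x, y, z axes.
In Python, from rig import manip gives the robot as it stands. The module is installed in compiled form; this text tells all that it offers.
- The arm moves only by the tool arm_command, never from a script. Its argument "motion" is a list of rows, each an object of numbers: "x", "y", "z": the shift along the tool's x, y, z as a fraction of full scale; "ax", "ay", "az": the turn, a rotation vector about the tool's x, y, z as a fraction of full scale; "jaw": the opening, from 0 (shut) to 1 (fully open). A call has 1 to 8 rows; each row is the pose to reach, as a shift and turn from the pose commanded when the call began, along the tool's axes at that moment; what a row does not reach only later rows make up. Full scale, the value 1, is 0.15 m for a shift and 60 degrees for a turn. A row lasts 1/10 s, in which the tool goes at most 50 mm and 8.59 degrees, less where a joint would pass 70% of its speed; a pose out of reach is approached as far as the arm can. A call with a number of a shift or a turn outside -1 to 1 is refused whole. A call with a gripper value outside its range is refused whole. The fingers move at their own pace and stop on an object; "grip_force" is the grip in N (left out, the last holds). Time passes only in rows, so rows that repeat a pose let the fingers close. It gives the time, the measured TCP pose, the force, the opening and the grip force at its end, in the units of the state.
- manip.read_state(): the state, without advancing time (a new reading comes with each control period).
- manip.grab_frame(name): name is "scene" or "top"; returns the picture (420x560x3 uint8, blue, green, red); there is no depth.
- manip.camera_model(name): a dict with "intrinsics" (3x3 intrinsics, pixels), "origin" and "attitude" of the camera in the world. Camera axes: x right, y up, looking along -z (the intrinsics and any distortion apply to the point x, -y, -z); pixel columns grow to the right and rows downward; lengths in mm; the calibration is good to about 2 mm. A picture is of the moment at which its call begins. camera_model takes no time and is no camera call.
- manip.hand_in(): hands the job in; it is judged then, once.
The state is a dict: "clock": time; "joint_positions": joint angles; "joint_vel": joint speeds; "effort": joint torques, N m; "tool_pos": TCP position; "orientation": TCP orientation; "wrist_force": force on the tool from outside, world axes, zero at the start; "wrist_torque": the same for the moment, N m; "gripper_width": finger opening in mm; "grip_force": force on a finger pad.
Only numpy, scipy, OpenCV 4.12 (cv2) and the standard library are available. Lean on these libraries where they do the work, as an engineer would, in place of code of your own. Each camera call takes 0.05 s, during which the arm holds its last target. There are 200 camera calls.

## Task

Stand the four closed jars on the row of cork pads in order of height, one jar centred on each pad: the tallest at the end beside the spoon rest, then ever shorter towards the scale. Keep the jars upright, and leave the spoon rest and the scale where they are.

Things in the scene. Friction and masses are not known exactly. Their poses are not given: they have to be found in the camera images.
- jar_slim_center (a point): Loose closed jar, the tallest of the four, and the slimmest: 114 mm high, 48 mm in diameter, straight-sided amber glass, standing upright on the counter. Its top 14 mm is a plain aluminium screw lid, 44 mm in diameter. 120 to 400 g. The point is the jar's centre, half-way up (57 mm above its foot); z is up along the jar. All four jars look alike but for their sizes; best gripped across the glass, some 30 mm below the top.
- jar_wide_center (a point): Loose closed jar, second tallest, and the widest: 96 mm high, 60 mm in diameter, straight-sided amber glass, standing upright on the counter. Its top 14 mm is a plain aluminium screw lid, 56 mm in diameter. 120 to 400 g. The point is the jar's centre, half-way up (48 mm above its foot); z is up along the jar. All four jars look alike but for their sizes; best gripped across the glass, some 30 mm below the top.
- jar_mid_center (a point): Loose closed jar, third in height: 78 mm high, 52 mm in diameter, straight-sided amber glass, standing upright on the counter. Its top 14 mm is a plain aluminium screw lid, 48 mm in diameter. 120 to 400 g. The point is the jar's centre, half-way up (39 mm above its foot); z is up along the jar. All four jars look alike but for their sizes; best gripped across the glass, some 30 mm below the top.
- jar_squat_center (a point): Loose closed jar, the shortest, nearly as wide as high: 60 mm high, 58 mm in diameter, straight-sided amber glass, standing upright on the counter. Its top 14 mm is a plain aluminium screw lid, 54 mm in diameter. 120 to 400 g. The point is the jar's centre, half-way up (30 mm above its foot); z is up along the jar. All four jars look alike but for their sizes; best gripped across the glass, some 30 mm below the top.
- pad_1: Fixed flat round cork pad, 70 mm in diameter, 3 mm thick, an end pad of the row. Origin at the centre of its underside, 12 mm above the counter, so its top is 15 mm above the counter; z up, y along the row from pad_1 to pad_4, x across the row away from the robot. The four pads lie in a straight row 90 mm apart, on a light wooden board 360 x 90 mm and 12 mm thick that is fixed to the counter.
- pad_2: Fixed flat round cork pad, 70 mm in diameter, 3 mm thick, next to pad_1. Origin at the centre of its underside, 12 mm above the counter, so its top is 15 mm above the counter; z up, y along the row from pad_1 to pad_4, x across the row away from the robot. The four pads lie in a straight row 90 mm apart, on a light wooden board 360 x 90 mm and 12 mm thick that is fixed to the counter.
- pad_3: Fixed flat round cork pad, 70 mm in diameter, 3 mm thick, next to pad_4. Origin at the centre of its underside, 12 mm above the counter, so its top is 15 mm above the counter; z up, y along the row from pad_1 to pad_4, x across the row away from the robot. The four pads lie in a straight row 90 mm apart, on a light wooden board 360 x 90 mm and 12 mm thick that is fixed to the counter.
- pad_4: Fixed flat round cork pad, 70 mm in diameter, 3 mm thick, the other end pad. Origin at the centre of its underside, 12 mm above the counter, so its top is 15 mm above the counter; z up, y along the row from pad_1 to pad_4, x across the row away from the robot. The four pads lie in a straight row 90 mm apart, on a light wooden board 360 x 90 mm and 12 mm thick that is fixed to the counter.
- spoon_rest: Loose white ceramic spoon rest standing on the counter beyond one end of the row (either end): a round shallow dish 90 mm in diameter and 12 mm high with a 44 mm wide, 16 mm high channel-shaped tongue for the spoon's handle reaching 85 mm from the dish centre along its +x. Origin at the centre of the dish's underside, about 120 mm from the nearest pad.
- scale: Loose small aluminium kitchen scale standing on the counter beyond the other end of the row: body 150 (x) x 120 (y) x 22 mm with a flat round steel pan 104 mm in diameter whose top is 35 mm above the counter. Origin at the centre of its underside, about 120 mm from the nearest pad.
Not all that is in view belongs to the job. Leave any black or turquoise look-alike of the part that bears jar_slim_center alone.

How it is judged (in metres and radians):
At the end, for the whole second after the job is handed in: Counting from the end of the row beside the spoon rest, the pads carry the 114, 96, 78 and 60 mm high jars in that order; each jar stands on its pad (height within 5 mm) with its centre within 14 mm of the pad's centre, upright within 0.1 rad, released and at rest (((horizontal distance between spoon_rest and pad_1 below 0.2 m and horizontal distance between jar_slim_center and pad_1 below 0.014 m and z of jar_slim_center in the frame of pad_1 between 0.055 and 0.065 m and horizontal distance between jar_wide_center and pad_2 below 0.014 m and z of jar_wide_center in the frame of pad_2 between 0.046 and 0.056 m and horizontal distance between jar_mid_center and pad_3 below 0.014 m and z of jar_mid_center in the frame of pad_3 between 0.037 and 0.047 m and horizontal distance between jar_squat_center and pad_4 below 0.014 m and z of jar_squat_center in the frame of pad_4 between 0.028 and 0.038 m) or (horizontal distance between spoon_rest and pad_4 below 0.2 m and horizontal distance between jar_slim_center and pad_4 below 0.014 m and z of jar_slim_center in the frame of pad_4 between 0.055 and 0.065 m and horizontal distance between jar_wide_center and pad_3 below 0.014 m and z of jar_wide_center in the frame of pad_3 between 0.046 and 0.056 m and horizontal distance between jar_mid_center and pad_2 below 0.014 m and z of jar_mid_center in the frame of pad_2 between 0.037 and 0.047 m and horizontal distance between jar_squat_center and pad_1 below 0.014 m and z of jar_squat_center in the frame of pad_1 between 0.028 and 0.038 m)) and angle between each of jar_slim_center, jar_wide_center, jar_mid_center, jar_squat_center's own z axis and vertical below 0.1 rad and linear speed of each of jar_slim, jar_wide, jar_mid, jar_squat below 0.02 m/s); the robot touches nothing.
It fails at once if the spoon rest is pushed more than 15 mm from its place (distance of spoon_rest from where it was at the start of the episode above 0.015 m).
It fails at once if the scale is pushed more than 15 mm from its place (distance of scale from where it was at the start of the episode above 0.015 m).
It fails at once if a jar is tipped over (angle between any of jar_slim_center, jar_wide_center, jar_mid_center, jar_squat_center's own z axis and vertical above 0.6 rad).
It also fails if it takes over 125 s, if anything falls off the work surface, if the arm or the gripper's body presses on something with over 40 N, if the wrist force passes 120 N, or if a joint passes its speed limit or range.

## Working session

There is one attempt and no reset: what is moved stays moved. The work goes in short steps, Python scripts to look and compute and a tool call to move; the robot and the scene stay as the last step left them, time stands still between calls to the robot, and variables do not carry over. Pictures are saved under pics/ and viewed, at most 14 in all, crops included, and the job is handed in when it is done.

Besides the shell and the picture viewer there is one more tool, called after ">>>" as name(argument=value, ...), one argument or row to a line, values as JSON. arm_command: Moves the arm, as the interface text tells. Its arguments: {"type":"object","properties":{"motion":{"type":"array"},"grip_force":{"type":"number"}},"required":["motion"]}

```bash
mkdir -p pics
python3 - <<'E'
from rig import manip
import cv2,numpy as np
np.set_printoptions(precision=4,suppress=True)
for n in("scene","top"):
    cv2.imwrite(f"pics/{n}0.png",manip.grab_frame(n)); print(manip.camera_model(n))
s=manip.read_state(); print(s)
E
```

```text
{'intrinsics': array([[393.1465,   0.    , 280.2534],
       [  0.    , 393.1465, 210.3455],
       [  0.    ,   0.    ,   1.    ]]), 'origin': array([1058.0111,  354.1903,  541.2893]), 'attitude': array([[-0.5684, -0.5   ,  0.6534],
       [ 0.8226, -0.36  ,  0.4401],
       [ 0.0151,  0.7877,  0.6159]])}
{'intrinsics': array([[394.8337,   0.    , 281.1292],
       [  0.    , 394.8337, 212.6872],
       [  0.    ,   0.    ,   1.    ]]), 'origin': array([ 491.3648,   29.271 , 1026.2706]), 'attitude': array([[ 0.0182,  0.9995, -0.0248],
       [-0.9994,  0.019 ,  0.0304],
       [ 0.0308,  0.0242,  0.9992]])}
{'clock': 0.1, 'joint_positions': array([-0.9428,  0.5018, -0.4268,  1.5513,  0.2208,  1.1383, -0.2103]), 'joint_vel': array([-0.0015, -0.0011, -0.0003, -0.0024,  0.001 , -0.0018,  0.0001]), 'effort': array([ -0.0107, -56.7881,  -5.8383, -27.9914,  -0.069 ,   0.0242,
         0.    ]), 'tool_pos': array([231.7105, 606.6281, 225.7702]), 'orientation': array([[-0.9342,  0.3568, -0.0007],
       [ 0.3568,  0.9342, -0.0016],
       [ 0.0001, -0.0017, -1.    ]]), 'wrist_force': array([-0.2615, -0.2248, -0.2747]), 'wrist_torque': array([ 0.0018, -0.0113,  0.0048]), 'grip_force': 0.0, 'gripper_width': 91.53968998085666}
```

View pics/scene0.png

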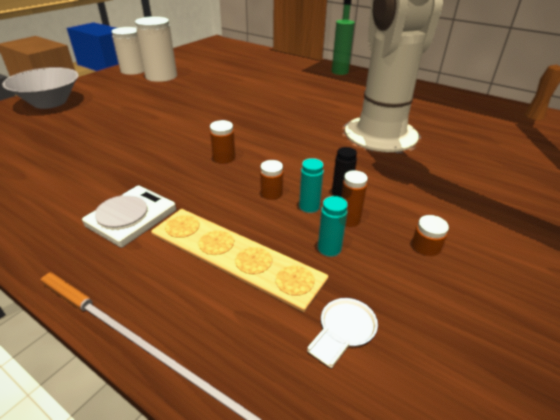

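View pics/top0.png

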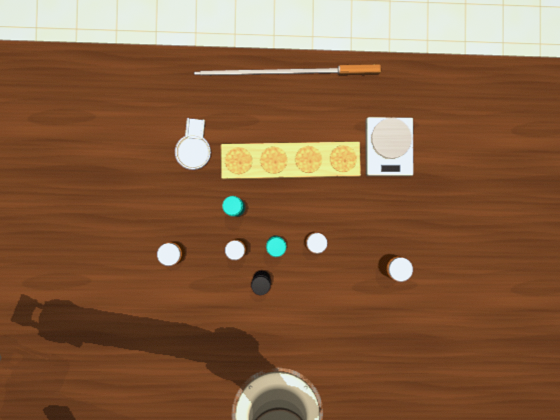

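The scene view shows the pads in a row. The spoon rest is at its left (+y) end, top view (193,152), and the scale is at the right, (390,145). From both views, the squat jar is at top (169,254), slim (235,250), mid (317,243) and wide (400,269). There are turquoise look-alikes at (233,206) and (276,247) and a black one at (261,282).

```bash
cat > h.py <<'E'
from rig import manip
import cv2,numpy as np
np.set_printoptions(precision=1,suppress=True)
def ray(n,u,v,z):
    c=manip.camera_model(n);d=np.linalg.solve(c["intrinsics"],[u,v,1.]);d=c["attitude"]@(d*[1,-1,-1])
    o=c["origin"];return o+d*(z-o[2])/d[2]
def proj(n,p):
    c=manip.camera_model(n);q=c["attitude"].T@(np.array(p,float)-c["origin"])*[1,-1,-1]
    q=c["intrinsics"]@q;return q[:2]/q[2]
def blob(m,u,v,r=22):
    k=np.zeros(m.shape,np.uint8);cv2.circle(k,(int(u),int(v)),r,1,-1)
    n,l,st,ce=cv2.connectedComponentsWithStats((m&(k>0)).astype(np.uint8))
    i=1+np.argmax(st[1:,4]);pts=np.argwhere(l==i)[:,::-1].astype(np.float32)
    c,rad=cv2.minEnclosingCircle(pts);return ce[i],np.array(c),st[i,4],rad
E
python3 - <<'E'
from h import *
im=cv2.imread("pics/top0.png").astype(int);sc=cv2.imread("pics/scene0.png").astype(int)
w=lambda a:(a.min(2)>150)
for n,(u,v,h,s) in dict(squat=(169,254,60,(432,226)),slim=(235,250,114,(355,180)),mid=(317,243,78,(272,168)),wide=(400,269,96,(222,128))).items():
    ce,c,a,r=blob(w(im),u,v); p=ray("top",*ce,h); d=2*np.sqrt(a/np.pi)*(1026-h)/395
    print(n,ce,"world",p,"dia",d,"scene proj",proj("scene",p),"seen",blob(w(sc),*s,18)[0])
hsv=cv2.cvtColor(im.astype(np.uint8),cv2.COLOR_BGR2HSV)
tq=(hsv[...,0]>75)&(hsv[...,0]<100)&(hsv[...,1]>100)
for u,v in((233,206),(276,247)):
    ce=blob(tq,u,v)[0];print("turq",ce,ray("top",*ce,114),proj("scene",ray("top",*ce,114)))
print("black",ray("top",261,282,114),proj("scene",ray("top",261,282,114)))
# pads: hue/sat
for u,v in((239,160),(274,159),(308,158),(343,158)): print(hsv[v,u],hsv[v+15,u],ray("top",u,v,15))
m=(hsv[...,0]>15)&(hsv[...,0]<32)&(hsv[...,1]>80)&(hsv[...,2]>190);m[:130]=0;m[190:]=0
n,l,st,ce=cv2.connectedComponentsWithStats(m.astype(np.uint8));print(st[st[:,4]>100])
mm=cv2.morphologyEx(m.astype(np.uint8),cv2.MORPH_CLOSE,np.ones((5,5)))
cs=max(cv2.findContours(mm,0,2)[0],key=cv2.contourArea);R=cv2.minAreaRect(cs);print(R)
print([ray("top",*q,12) for q in cv2.boxPoints(R)])
cv2.imwrite("pics/c1.png",np.vstack([cv2.resize(im[125:195,160:440].astype(np.uint8),None,fx=2.8,fy=2.8,interpolation=2),cv2.resize(sc[110:260,200:460].astype(np.uint8),(784,400))]))
E
```

```text
squat [168.1 253.9] world [410.4 271.9  60. ] dia 55.052446829806435 scene proj [432.7 223.7] seen [433.4 224.3]
slim [234.2 249.7] world [426.8 107.9 114. ] dia 44.51887978116319 scene proj [355.3 176.4] seen [355.7 176.9]
mid [316.7 242.6] world [444.4 -86.4  78. ] dia 48.29251918569276 scene proj [271.  165.5] seen [271.3 165.9]
wide [400.5 269. ] world [ 386.1 -284.6   96. ] dia 55.727203580901 scene proj [220.8 125.3] seen [220.8 125.6]
turq [233.1 205.8] [527.8 112.5 114. ] [333.  201.8]
turq [275.8 246.1] [436.7  12.5 114. ] [311.7 163.8]
black [353.8  44.9 114. ] [344.  152.3]
[ 20 140 234] [ 31  94 233] [649.5 109.   15. ]
[ 21 140 234] [ 32  98 235] [654.1  19.4  15. ]
[ 21 138 235] [ 29 102 231] [658.7 -68.2  15. ]
[ 21 139 235] [ 31  94 237] [ 660.8 -158.8   15. ]
[[     0      0    560    420 230940]
 [   221    142    140     36   4248]]
((290.4120178222656, 159.48397827148438), (34.38067626953125, 138.6453399658203), 88.99491119384766)
[array([691.4, 156.8,  12. ]), array([ 706.5, -201.7,   12. ]), array([ 617. , -204.4,   12. ]), array([602.9, 153.3,  12. ])]
```

View pics/c1.png

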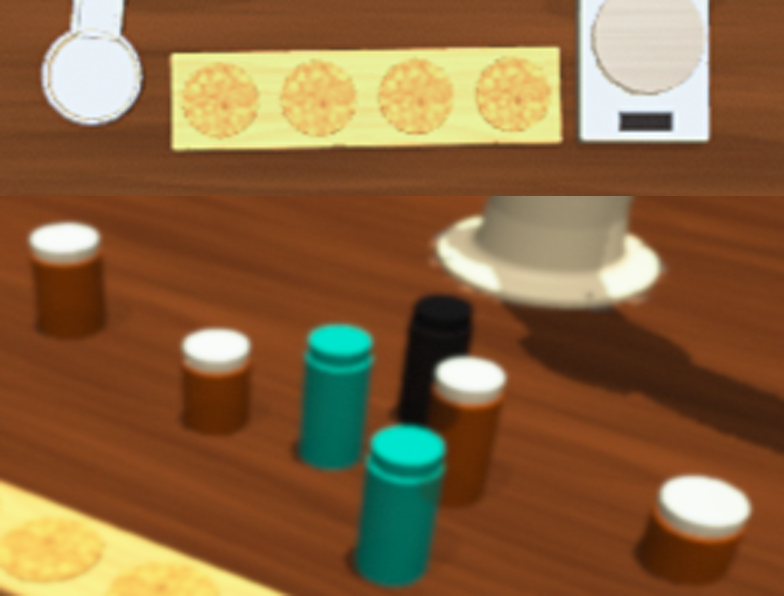

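Lid diameters match (55/44.5/48/56 mm), and the reprojections into the scene view agree within 1 px. The look-alikes are 114 mm high. Pads, starting from the spoon-rest end, are at about (649.5,110), (653,20), (657,-69.5) and (660.5,-159.5). I'm setting out towards the squat jar.

>>> arm_command(
  motion=[
    {"x":-0.95,"y":-0.83,"z":0,"az":0.5,"jaw":1},
    {"x":-0.95,"y":-0.83,"z":0,"az":0.5,"jaw":1},
    {"x":-0.95,"y":-0.83,"z":0,"az":0.5,"jaw":1},
    {"x":-0.95,"y":-0.83,"z":0,"az":0.5,"jaw":1},
    {"x":-0.95,"y":-0.83,"z":0,"az":0.5,"jaw":1},
    {"x":-0.95,"y":-0.83,"z":0,"az":0.5,"jaw":1},
  ],
  grip_force=20,
)

```text
schema error: expected keys x, y, z, ax, ay, az, jaw
```

```bash
cat >> h.py <<'E'
def go(*t):
    s=manip.read_state();R=s["orientation"];d=R.T@(np.array(t)-s["tool_pos"])/150
    yaw=np.arctan2(R[1,1],R[0,1]); tilt=np.cross(R[:,2],[0,0,-1]);a=R.T@tilt
    print("at",s["tool_pos"],"F",s["wrist_force"],"w %.1f g %.1f t %.2f"%(s["gripper_width"],s["grip_force"],s["clock"]))
    with np.printoptions(precision=3): print("move",d,"az %.3f"%(yaw/(np.pi/3)),"ax,ay",a[:2]/(np.pi/3),"j",s["joint_positions"])
E
python3 -c "from h import *;go(410,272,180)"
```

```text
at [231.7 606.6 225.8] F [-0.3 -0.2 -0.3] w 91.5 g 0.0 t 0.10
move [-1.906 -1.659  0.308] az 1.152 ax,ay [-0.002 -0.   ] j [-0.943  0.502 -0.427  1.551  0.221  1.138 -0.21 ]
```

>>> arm_command(
  motion=[
    {"x":-0.95,"y":-0.83,"z":0,"ax":0,"ay":0,"az":0.5,"jaw":1},
    {"x":-0.95,"y":-0.83,"z":0,"ax":0,"ay":0,"az":0.5,"jaw":1},
    {"x":-0.95,"y":-0.83,"z":0,"ax":0,"ay":0,"az":0.5,"jaw":1},
    {"x":-0.95,"y":-0.83,"z":0,"ax":0,"ay":0,"az":0.5,"jaw":1},
    {"x":-0.95,"y":-0.83,"z":0,"ax":0,"ay":0,"az":0.5,"jaw":1},
    {"x":-0.95,"y":-0.83,"z":0,"ax":0,"ay":0,"az":0.5,"jaw":1},
  ],
  grip_force=20,
)

```text
clock: 0.7
tool_pos: [321.2, 439.3, 226.7]
orientation: [[-0.629, 0.777, 0.0], [0.777, 0.629, -0.0], [-0.0, -0.0, -1.0]]
wrist_force: [-0.9, 1.1, 0.0]
gripper_width: 91.5
grip_force: 0.0
```

```bash
python3 -c "from h import *;go(410,272,180)"
```

```text
at [321.2 439.3 226.7] F [-0.9  1.1  0. ] w 91.5 g 0.0 t 0.70
move [-1.239 -0.241  0.311] az 0.650 ax,ay [-0.  0.] j [-0.738  0.296 -0.302  1.822  0.101  1.039 -0.397]
```

>>> arm_command(
  motion=[
    {"x":-1,"y":-0.19,"z":0.25,"ax":0,"ay":0,"az":0.65,"jaw":1},
    {"x":-1,"y":-0.19,"z":0.25,"ax":0,"ay":0,"az":0.65,"jaw":1},
    {"x":-1,"y":-0.19,"z":0.25,"ax":0,"ay":0,"az":0.65,"jaw":1},
    {"x":-1,"y":-0.19,"z":0.25,"ax":0,"ay":0,"az":0.65,"jaw":1},
    {"x":-1,"y":-0.19,"z":0.25,"ax":0,"ay":0,"az":0.65,"jaw":1},
    {"x":-1,"y":-0.19,"z":0.25,"ax":0,"ay":0,"az":0.65,"jaw":1},
  ],
)

```text
clock: 1.3
tool_pos: [392.5, 307.1, 189.0]
orientation: [[-0.003, 1.0, -0.001], [1.0, 0.003, 0.0], [0.0, -0.001, -1.0]]
wrist_force: [0.5, 0.4, -0.3]
gripper_width: 91.9
grip_force: 0.0
```

```bash
python3 -c "from h import *;go(410.4,271.9,120)"
```

```text
at [392.5 307.1 189. ] F [ 0.5  0.4 -0.3] w 91.9 g 0.0 t 1.30
move [-0.235  0.119  0.46 ] az 0.003 ax,ay [-0.001 -0.   ] j [-0.609  0.249 -0.124  1.971  0.037  0.924 -0.749]
```

>>> arm_command(
  motion=[
    {"x":-0.235,"y":0.12,"z":0.2,"ax":0,"ay":0,"az":0,"jaw":1},
    {"x":-0.235,"y":0.12,"z":0.35,"ax":0,"ay":0,"az":0,"jaw":1},
    {"x":-0.235,"y":0.12,"z":0.55,"ax":0,"ay":0,"az":0,"jaw":1},
    {"x":-0.235,"y":0.12,"z":0.75,"ax":0,"ay":0,"az":0,"jaw":1},
    {"x":-0.235,"y":0.12,"z":0.75,"ax":0,"ay":0,"az":0,"jaw":1},
  ],
)

```text
clock: 1.8
tool_pos: [407.7, 270.4, 73.3]
orientation: [[-0.007, 1.0, -0.007], [1.0, 0.007, -0.003], [-0.003, -0.007, -1.0]]
wrist_force: [-1.5, -0.6, -0.2]
gripper_width: 91.7
grip_force: 0.0
```

Run:
```python
from h import *
go(410.4,271.9,12)
a=manip.grab_frame("scene")[150:290,360:520];b=manip.grab_frame("top")[200:300,110:230]
cv2.imwrite("pics/s1.png",np.hstack([cv2.resize(a,(450,394),interpolation=2),cv2.resize(b,(350,394),interpolation=2)]))
```

```text
at [407.7 270.4  73.3] F [-1.5 -0.6 -0.2] w 91.7 g 0.0 t 1.80
move [0.011 0.021 0.409] az 0.007 ax,ay [-0.006  0.003] j [-0.562  0.416 -0.092  2.067  0.058  0.668 -0.685]
```

View pics/s1.png

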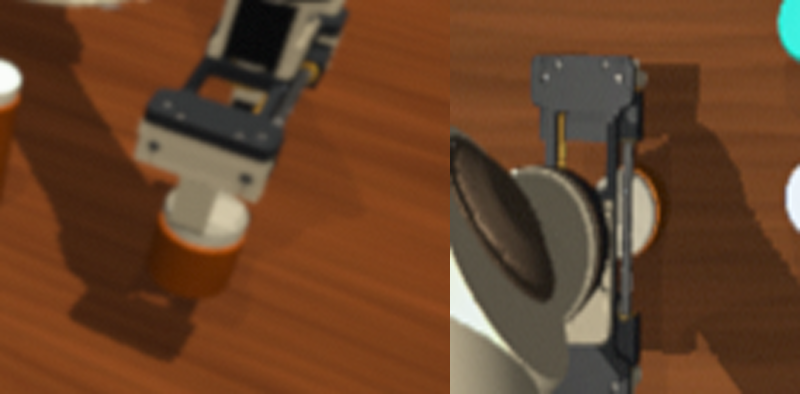

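The scene crop shows the finger just in front of the squat jar's lid, with the gripper centred over the jar. I'm descending and gripping.

>>> arm_command(
  motion=[
    {"x":0,"y":0,"z":0.2,"ax":0,"ay":0,"az":0,"jaw":1},
    {"x":0,"y":0,"z":0.4,"ax":0,"ay":0,"az":0,"jaw":1},
    {"x":0,"y":0,"z":0.4,"ax":0,"ay":0,"az":0,"jaw":1},
    {"x":0,"y":0,"z":0.4,"ax":0,"ay":0,"az":0,"jaw":0.5},
    {"x":0,"y":0,"z":0.4,"ax":0,"ay":0,"az":0,"jaw":0.4},
    {"x":0,"y":0,"z":0.4,"ax":0,"ay":0,"az":0,"jaw":0.4},
    {"x":0,"y":0,"z":0.4,"ax":0,"ay":0,"az":0,"jaw":0.4},
  ],
  grip_force=20,
)

```text
clock: 2.6
tool_pos: [412.0, 271.1, 18.0]
orientation: [[-0.002, 1.0, 0.002], [1.0, 0.002, 0.001], [0.001, 0.002, -1.0]]
wrist_force: [-0.3, 0.2, -0.6]
gripper_width: 64.2
grip_force: 0.0
```

```bash
python3 -c "from h import *;go(410.4,271.9,180)"
```

```text
at [412.  271.1  18. ] F [-0.3  0.2 -0.6] w 64.2 g 0.0 t 2.60
move [ 0.007 -0.008 -1.08 ] az 0.002 ax,ay [ 0.002 -0.001] j [-0.571  0.519 -0.079  2.083  0.076  0.539 -0.703]
```

>>> arm_command(
  motion=[
    {"x":0,"y":0,"z":0.04,"ax":0,"ay":0,"az":0,"jaw":0.68},
    {"x":0,"y":0,"z":0.04,"ax":0,"ay":0,"az":0,"jaw":0.4},
    {"x":0,"y":0,"z":0.04,"ax":0,"ay":0,"az":0,"jaw":0.4},
    {"x":0,"y":0,"z":0.04,"ax":0,"ay":0,"az":0,"jaw":0.4},
    {"x":0,"y":0,"z":0.04,"ax":0,"ay":0,"az":0,"jaw":0.4},
  ],
  grip_force=20,
)

```text
clock: 3.1
tool_pos: [411.1, 270.4, 10.5]
orientation: [[-0.002, 1.0, -0.0], [1.0, 0.002, -0.0], [-0.0, -0.0, -1.0]]
wrist_force: [-0.3, 0.5, -1.8]
gripper_width: 57.7
grip_force: 20.0
```

```bash
python3 -c "from h import *;go(412,271.9,160)"
```

```text
at [411.1 270.4  10.5] F [-0.3  0.5 -1.8] w 57.7 g 20.0 t 3.10
move [ 0.01   0.006 -0.996] az 0.002 ax,ay [-0.  0.] j [-0.572  0.534 -0.077  2.085  0.078  0.526 -0.704]
```

>>> arm_command(
  motion=[
    {"x":0,"y":0,"z":-0.33,"ax":0,"ay":0,"az":0,"jaw":0.4},
    {"x":0,"y":0,"z":-0.66,"ax":0,"ay":0,"az":0,"jaw":0.4},
    {"x":0,"y":0,"z":-1,"ax":0,"ay":0,"az":0,"jaw":0.4},
    {"x":-0.2,"y":0.1,"z":-1,"ax":0,"ay":0,"az":0,"jaw":0.4},
    {"x":-0.45,"y":0.25,"z":-1,"ax":0,"ay":0,"az":0,"jaw":0.4},
    {"x":-0.7,"y":0.4,"z":-1,"ax":0,"ay":0,"az":0,"jaw":0.4},
    {"x":-0.95,"y":0.55,"z":-1,"ax":0,"ay":0,"az":0,"jaw":0.4},
  ],
)

```text
clock: 3.8
tool_pos: [494.4, 126.7, 161.0]
orientation: [[-0.002, 1.0, 0.001], [1.0, 0.002, 0.0], [0.0, 0.001, -1.0]]
wrist_force: [0.2, 0.6, -1.9]
gripper_width: 57.4
grip_force: 20.0
```

```bash
python3 -c "from h import *;go(660.5,-161,160)"
```

```text
at [494.4 126.7 161. ] F [ 0.2  0.6 -1.9] w 57.4 g 20.0 t 3.80
move [-1.921  1.102  0.007] az 0.002 ax,ay [ 0.001 -0.   ] j [-0.292  0.302 -0.014  1.972  0.005  0.867 -0.306]
```

>>> arm_command(
  motion=[
    {"x":-0.2,"y":0.12,"z":0,"ax":0,"ay":0,"az":0,"jaw":0.4},
    {"x":-0.45,"y":0.27,"z":0,"ax":0,"ay":0,"az":0,"jaw":0.4},
    {"x":-0.7,"y":0.42,"z":0,"ax":0,"ay":0,"az":0,"jaw":0.4},
    {"x":-0.96,"y":0.55,"z":0,"ax":0,"ay":0,"az":0,"jaw":0.4},
    {"x":-0.96,"y":0.55,"z":0,"ax":0,"ay":0,"az":0,"jaw":0.4},
  ],
)

```text
clock: 4.3
tool_pos: [578.7, -24.4, 160.8]
orientation: [[0.008, 1.0, 0.002], [1.0, -0.008, -0.005], [-0.005, 0.002, -1.0]]
wrist_force: [-1.2, -0.6, -1.7]
gripper_width: 57.8
grip_force: 20.0
```

>>> arm_command(
  motion=[
    {"x":-0.2,"y":0.12,"z":0,"ax":0,"ay":0,"az":0,"jaw":0.4},
    {"x":-0.45,"y":0.27,"z":0,"ax":0,"ay":0,"az":0,"jaw":0.4},
    {"x":-0.7,"y":0.42,"z":0,"ax":0,"ay":0,"az":0,"jaw":0.4},
    {"x":-0.95,"y":0.55,"z":0.1,"ax":0,"ay":0,"az":0,"jaw":0.4},
    {"x":-0.95,"y":0.55,"z":0.3,"ax":0,"ay":0,"az":0,"jaw":0.4},
    {"x":-0.95,"y":0.55,"z":0.5,"ax":0,"ay":0,"az":0,"jaw":0.4},
    {"x":-0.95,"y":0.55,"z":0.5,"ax":0,"ay":0,"az":0,"jaw":0.4},
  ],
)

```text
clock: 5.0
tool_pos: [654.9, -157.2, 80.2]
orientation: [[-0.001, 1.0, -0.01], [1.0, 0.001, 0.002], [0.002, -0.01, -1.0]]
wrist_force: [-1.6, 1.0, -2.0]
gripper_width: 57.7
grip_force: 20.0
```

```bash
python3 -c "from h import *;go(660.5,-161,27)"
```

```text
at [ 654.9 -157.2   80.2] F [-1.6  1.  -2. ] w 57.7 g 20.0 t 5.00
move [-0.026  0.041  0.354] az 0.001 ax,ay [-0.01  -0.002] j [ 0.142  0.67   0.078  1.594 -0.062  0.891  0.244]
```

>>> arm_command(
  motion=[
    {"x":-0.015,"y":0.02,"z":0.2,"ax":0,"ay":0,"az":0,"jaw":0.4},
    {"x":-0.015,"y":0.02,"z":0.3,"ax":0,"ay":0,"az":0,"jaw":0.4},
    {"x":-0.015,"y":0.02,"z":0.3,"ax":0,"ay":0,"az":0,"jaw":0.4},
    {"x":-0.015,"y":0.02,"z":0.3,"ax":0,"ay":0,"az":0,"jaw":0.4},
    {"x":-0.015,"y":0.02,"z":0.3,"ax":0,"ay":0,"az":0,"jaw":0.4},
    {"x":-0.015,"y":0.02,"z":0.3,"ax":0,"ay":0,"az":0,"jaw":0.4},
  ],
)

```text
clock: 5.6
tool_pos: [663.5, -160.4, 42.4]
orientation: [[-0.002, 1.0, 0.002], [1.0, 0.002, -0.0], [-0.0, 0.002, -1.0]]
wrist_force: [-0.1, -0.7, -2.0]
gripper_width: 57.7
grip_force: 20.0
```

```bash
python3 -c "from h import *;go(660.5,-161,26);cv2.imwrite('pics/sq.png',cv2.resize(manip.grab_frame('scene')[150:330,100:340],(800,600)))"
```

```text
at [ 663.5 -160.4   42.4] F [-0.1 -0.7 -2. ] w 57.7 g 20.0 t 5.60
move [-0.004 -0.02   0.109] az 0.002 ax,ay [0.002 0.   ] j [ 0.147  0.725  0.074  1.593 -0.067  0.823  0.249]
```

View pics/sq.png

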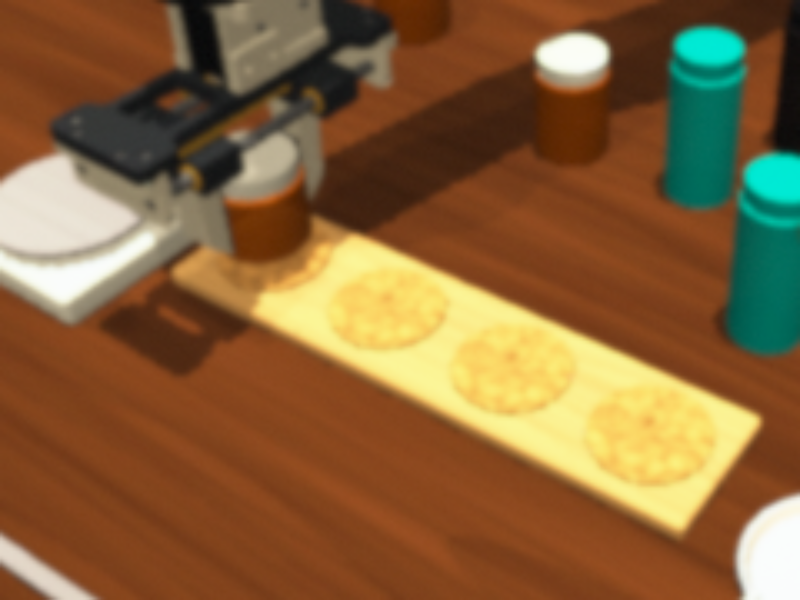

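The squat jar hangs over its pad at picture (270,270), with clearance from the scale. I'm lowering and releasing.

>>> arm_command(
  motion=[
    {"x":0,"y":-0.015,"z":0.05,"ax":0,"ay":0,"az":0,"jaw":0.4},
    {"x":0,"y":-0.015,"z":0.09,"ax":0,"ay":0,"az":0,"jaw":0.4},
    {"x":0,"y":-0.015,"z":0.11,"ax":0,"ay":0,"az":0,"jaw":0.4},
    {"x":0,"y":-0.015,"z":0.11,"ax":0,"ay":0,"az":0,"jaw":0.4},
    {"x":0,"y":-0.015,"z":0.11,"ax":0,"ay":0,"az":0,"jaw":0.4},
  ],
)

```text
clock: 6.15
tool_pos: [659.5, -160.2, 25.2]
orientation: [[-0.002, 1.0, -0.001], [1.0, 0.002, 0.0], [0.0, -0.001, -1.0]]
wrist_force: [-4.0, 1.0, 10.7]
gripper_width: 57.7
grip_force: 20.0
```

```bash
python3 -c "from h import *;go(660.5,-161,26)"
```

```text
at [ 659.5 -160.2   25.2] F [-4.   1.  10.7] w 57.7 g 20.0 t 6.15
move [-0.005  0.007 -0.006] az 0.002 ax,ay [-0.001 -0.   ] j [ 0.149  0.745  0.072  1.604 -0.068  0.796  0.251]
```

>>> arm_command(
  motion=[
    {"x":0,"y":0,"z":-0.01,"ax":0,"ay":0,"az":0,"jaw":0.85},
    {"x":0,"y":0,"z":-0.01,"ax":0,"ay":0,"az":0,"jaw":0.85},
    {"x":0,"y":0,"z":-0.01,"ax":0,"ay":0,"az":0,"jaw":0.85},
    {"x":0,"y":0,"z":-0.15,"ax":0,"ay":0,"az":0,"jaw":0.85},
    {"x":0,"y":0,"z":-0.35,"ax":0,"ay":0,"az":0,"jaw":0.85},
    {"x":0,"y":0,"z":-0.65,"ax":0,"ay":0,"az":0,"jaw":1},
    {"x":0,"y":0,"z":-0.95,"ax":0,"ay":0,"az":0,"jaw":1},
    {"x":0,"y":0,"z":-0.95,"ax":0,"ay":0,"az":0,"jaw":1},
  ],
)

```text
clock: 6.95
tool_pos: [665.1, -161.6, 174.6]
orientation: [[-0.001, 1.0, 0.013], [1.0, 0.002, -0.003], [-0.003, 0.013, -1.0]]
wrist_force: [1.1, -0.2, 0.9]
gripper_width: 91.3
grip_force: 0.0
```

```bash
python3 -c "from h import *;go(444.4,-86.4,160)"
```

```text
at [ 665.1 -161.6  174.6] F [ 1.1 -0.2  0.9] w 91.3 g 0.0 t 6.95
move [ 0.504 -1.472  0.077] az 0.001 ax,ay [0.012 0.002] j [ 0.138  0.567  0.088  1.53  -0.055  1.034  0.241]
```

>>> arm_command(
  motion=[
    {"x":0.15,"y":-0.3,"z":0,"ax":0,"ay":0,"az":0,"jaw":1},
    {"x":0.3,"y":-0.6,"z":0,"ax":0,"ay":0,"az":0,"jaw":1},
    {"x":0.4,"y":-0.8,"z":0,"ax":0,"ay":0,"az":0,"jaw":1},
    {"x":0.5,"y":-1,"z":0,"ax":0,"ay":0,"az":0,"jaw":1},
  ],
)

```text
clock: 7.35
tool_pos: [508.1, -84.7, 166.1]
orientation: [[-0.002, 1.0, -0.001], [1.0, 0.002, 0.0], [0.0, -0.001, -1.0]]
wrist_force: [0.2, -1.0, -0.0]
gripper_width: 91.8
grip_force: 0.0
```

>>> arm_command(
  motion=[
    {"x":0,"y":-0.3,"z":0,"ax":0,"ay":0,"az":0,"jaw":1},
    {"x":0,"y":-0.44,"z":0.1,"ax":0,"ay":0,"az":0,"jaw":1},
    {"x":0,"y":-0.44,"z":0.25,"ax":0,"ay":0,"az":0,"jaw":1},
    {"x":0,"y":-0.44,"z":0.3,"ax":0,"ay":0,"az":0,"jaw":1},
    {"x":0,"y":-0.44,"z":0.3,"ax":0,"ay":0,"az":0,"jaw":1},
    {"x":0,"y":-0.44,"z":0.3,"ax":0,"ay":0,"az":0,"jaw":1},
  ],
)

```text
clock: 7.95
tool_pos: [444.8, -85.8, 121.9]
orientation: [[-0.002, 1.0, 0.0], [1.0, 0.002, -0.0], [-0.0, 0.0, -1.0]]
wrist_force: [0.2, -0.3, 1.4]
gripper_width: 91.8
grip_force: 0.0
```

Run:
```python
from h import *
go(444.4,-86.4,29)
im=manip.grab_frame("scene").astype(int)
ce,c,a,r=blob(im.min(2)>150,181,226,9) if 0 else (0,0,0,0)
p=proj("scene",[660.5,-159.5,75]);print("squat lid expected px",p,"seen",blob(im.min(2)>150,*p,14)[0])
```

```text
at [444.8 -85.8 121.9] F [ 0.2 -0.3  1.4] w 91.8 g 0.0 t 7.95
move [-0.004 -0.003  0.62 ] az 0.002 ax,ay [0. 0.] j [ 0.067  0.27   0.073  2.135 -0.029  0.737  0.16 ]
squat lid expected px [176.7 202. ] seen [176.3 202.9]
```

The squat jar's lid is within 1 px of where it should be. I'm descending on the mid jar.

>>> arm_command(
  motion=[
    {"x":0,"y":0,"z":0.25,"ax":0,"ay":0,"az":0,"jaw":1},
    {"x":0,"y":0,"z":0.5,"ax":0,"ay":0,"az":0,"jaw":1},
    {"x":0,"y":0,"z":0.62,"ax":0,"ay":0,"az":0,"jaw":1},
    {"x":0,"y":0,"z":0.62,"ax":0,"ay":0,"az":0,"jaw":0.6},
    {"x":0,"y":0,"z":0.62,"ax":0,"ay":0,"az":0,"jaw":0.4},
    {"x":0,"y":0,"z":0.62,"ax":0,"ay":0,"az":0,"jaw":0.4},
    {"x":0,"y":0,"z":0.62,"ax":0,"ay":0,"az":0,"jaw":0.4},
    {"x":0,"y":0,"z":0.62,"ax":0,"ay":0,"az":0,"jaw":0.4},
  ],
)

```text
clock: 8.8
tool_pos: [444.9, -85.8, 29.7]
orientation: [[-0.002, 1.0, 0.002], [1.0, 0.002, -0.0], [-0.0, 0.002, -1.0]]
wrist_force: [-0.5, -0.1, -0.3]
gripper_width: 56.4
grip_force: 0.0
```

```bash
python3 -c "from h import *;go(657,-69.5,160)"
```

```text
at [444.9 -85.8  29.7] F [-0.5 -0.1 -0.3] w 56.4 g 0.0 t 8.80
move [ 0.106  1.416 -0.865] az 0.002 ax,ay [0.002 0.   ] j [ 0.081  0.447  0.059  2.179 -0.052  0.515  0.181]
```

>>> arm_command(
  motion=[
    {"x":0,"y":0,"z":0,"ax":0,"ay":0,"az":0,"jaw":0.4},
    {"x":0,"y":0,"z":0,"ax":0,"ay":0,"az":0,"jaw":0.4},
    {"x":0,"y":0,"z":0,"ax":0,"ay":0,"az":0,"jaw":0.4},
    {"x":0,"y":0,"z":-0.25,"ax":0,"ay":0,"az":0,"jaw":0.4},
    {"x":0,"y":0,"z":-0.5,"ax":0,"ay":0,"az":0,"jaw":0.4},
    {"x":0,"y":0,"z":-0.75,"ax":0,"ay":0,"az":0,"jaw":0.4},
    {"x":0.05,"y":0.3,"z":-0.85,"ax":0,"ay":0,"az":0,"jaw":0.4},
    {"x":0.1,"y":0.6,"z":-0.85,"ax":0,"ay":0,"az":0,"jaw":0.4},
  ],
)

```text
clock: 9.6
tool_pos: [536.4, -71.0, 160.0]
orientation: [[-0.0, 1.0, 0.006], [1.0, 0.0, -0.0], [-0.0, 0.006, -1.0]]
wrist_force: [1.4, 0.3, -2.3]
gripper_width: 51.6
grip_force: 20.0
```

```bash
python3 -c "from h import *;go(657,-69.5,45)"
```

```text
at [536.4 -71.  160. ] F [ 1.4  0.3 -2.3] w 51.6 g 20.0 t 9.60
move [0.01  0.799 0.772] az 0.000 ax,ay [0.006 0.   ] j [ 0.025  0.35   0.069  1.907 -0.031  0.879  0.11 ]
```

>>> arm_command(
  motion=[
    {"x":0.01,"y":0.3,"z":0,"ax":0,"ay":0,"az":0,"jaw":0.4},
    {"x":0.01,"y":0.6,"z":0,"ax":0,"ay":0,"az":0,"jaw":0.4},
    {"x":0.01,"y":0.81,"z":0.15,"ax":0,"ay":0,"az":0,"jaw":0.4},
    {"x":0.01,"y":0.81,"z":0.4,"ax":0,"ay":0,"az":0,"jaw":0.4},
    {"x":0.01,"y":0.81,"z":0.65,"ax":0,"ay":0,"az":0,"jaw":0.4},
    {"x":0.01,"y":0.81,"z":0.65,"ax":0,"ay":0,"az":0,"jaw":0.4},
    {"x":0.01,"y":0.81,"z":0.65,"ax":0,"ay":0,"az":0,"jaw":0.4},
    {"x":0.01,"y":0.81,"z":0.65,"ax":0,"ay":0,"az":0,"jaw":0.4},
  ],
)

```text
clock: 10.4
tool_pos: [657.1, -69.0, 61.1]
orientation: [[-0.002, 1.0, 0.004], [1.0, 0.002, -0.0], [-0.0, 0.004, -1.0]]
wrist_force: [-0.3, 0.2, -1.6]
gripper_width: 51.6
grip_force: 20.0
```

```bash
python3 -c "from h import *;go(657,-69,44.5)"
```

```text
at [657.1 -69.   61.1] F [-0.3  0.2 -1.6] w 51.6 g 20.0 t 10.40
move [ 0.    -0.001  0.111] az 0.001 ax,ay [0.003 0.   ] j [ 0.022  0.667  0.059  1.65  -0.05   0.822  0.104]
```

>>> arm_command(
  motion=[
    {"x":0,"y":0,"z":0.05,"ax":0,"ay":0,"az":0,"jaw":0.4},
    {"x":0,"y":0,"z":0.09,"ax":0,"ay":0,"az":0,"jaw":0.4},
    {"x":0,"y":0,"z":0.11,"ax":0,"ay":0,"az":0,"jaw":0.4},
    {"x":0,"y":0,"z":0.11,"ax":0,"ay":0,"az":0,"jaw":0.4},
    {"x":0,"y":0,"z":0.11,"ax":0,"ay":0,"az":0,"jaw":0.4},
    {"x":0,"y":0,"z":0.11,"ax":0,"ay":0,"az":0,"jaw":0.4},
  ],
)

```text
clock: 11.0
tool_pos: [656.1, -68.8, 44.3]
orientation: [[-0.002, 1.0, 0.001], [1.0, 0.002, 0.0], [0.0, 0.001, -1.0]]
wrist_force: [-3.6, 0.7, 9.3]
gripper_width: 51.8
grip_force: 20.0
```

```bash
python3 -c "from h import *;go(657,-69,44.5)"
```

```text
at [656.1 -68.8  44.3] F [-3.6  0.7  9.3] w 51.8 g 20.0 t 11.00
move [-0.001  0.006 -0.001] az 0.002 ax,ay [ 0.001 -0.   ] j [ 0.023  0.69   0.057  1.656 -0.051  0.796  0.105]
```

>>> arm_command(
  motion=[
    {"x":0,"y":0,"z":-0.01,"ax":0,"ay":0,"az":0,"jaw":0.85},
    {"x":0,"y":0,"z":-0.01,"ax":0,"ay":0,"az":0,"jaw":0.85},
    {"x":0,"y":0,"z":-0.01,"ax":0,"ay":0,"az":0,"jaw":0.85},
    {"x":0,"y":0,"z":-0.1,"ax":0,"ay":0,"az":0,"jaw":0.85},
    {"x":0,"y":0,"z":-0.3,"ax":0,"ay":0,"az":0,"jaw":0.85},
    {"x":0,"y":0,"z":-0.6,"ax":0,"ay":0,"az":0,"jaw":1},
    {"x":0,"y":0,"z":-0.85,"ax":0,"ay":0,"az":0,"jaw":1},
    {"x":0,"y":-0.15,"z":-0.85,"ax":0,"ay":0,"az":0,"jaw":1},
  ],
)

```text
clock: 11.8
tool_pos: [639.6, -69.1, 177.6]
orientation: [[-0.002, 1.0, 0.015], [1.0, 0.002, -0.001], [-0.001, 0.015, -1.0]]
wrist_force: [0.2, 0.1, -0.4]
gripper_width: 91.4
grip_force: 0.0
```

```bash
python3 -c "from h import *;go(386.1,-284.6,170)"
```

```text
at [639.6 -69.1 177.6] F [ 0.2  0.1 -0.4] w 91.4 g 0.0 t 11.80
move [-1.433 -1.694  0.027] az 0.002 ax,ay [0.014 0.001] j [ 0.015  0.493  0.069  1.642 -0.039  0.993  0.099]
```

>>> arm_command(
  motion=[
    {"x":-0.2,"y":-0.2,"z":0,"ax":0,"ay":0,"az":0,"jaw":1},
    {"x":-0.4,"y":-0.45,"z":0,"ax":0,"ay":0,"az":0,"jaw":1},
    {"x":-0.6,"y":-0.7,"z":0,"ax":0,"ay":0,"az":0,"jaw":1},
    {"x":-0.85,"y":-1,"z":0,"ax":0,"ay":0,"az":0,"jaw":1},
    {"x":-0.85,"y":-1,"z":0,"ax":0,"ay":0,"az":0,"jaw":1},
  ],
)

```text
clock: 12.3
tool_pos: [478.0, -201.7, 170.5]
orientation: [[0.006, 1.0, -0.002], [1.0, -0.006, -0.002], [-0.002, -0.002, -1.0]]
wrist_force: [0.4, -0.5, -0.2]
gripper_width: 91.4
grip_force: 0.0
```

>>> arm_command(
  motion=[
    {"x":-0.2,"y":-0.22,"z":0,"ax":0,"ay":0,"az":0,"jaw":1},
    {"x":-0.4,"y":-0.44,"z":0,"ax":0,"ay":0,"az":0,"jaw":1},
    {"x":-0.59,"y":-0.66,"z":0,"ax":0,"ay":0,"az":0,"jaw":1},
    {"x":-0.59,"y":-0.66,"z":0.15,"ax":0,"ay":0,"az":0,"jaw":1},
    {"x":-0.59,"y":-0.66,"z":0.25,"ax":0,"ay":0,"az":0,"jaw":1},
    {"x":-0.59,"y":-0.66,"z":0.25,"ax":0,"ay":0,"az":0,"jaw":1},
    {"x":-0.59,"y":-0.66,"z":0.25,"ax":0,"ay":0,"az":0,"jaw":1},
  ],
)

```text
clock: 13.0
tool_pos: [385.0, -285.2, 132.8]
orientation: [[-0.002, 1.0, 0.0], [1.0, 0.002, 0.0], [0.0, 0.0, -1.0]]
wrist_force: [-0.1, 0.3, -0.1]
gripper_width: 91.5
grip_force: 0.0
```

Run:
```python
from h import *
go(386.1,-284.6,47)
im=manip.grab_frame("scene").astype(int)
p=proj("scene",[657,-69.5,93]);print("mid lid expected px",p,"seen",blob(im.min(2)>150,*p,13)[0])
```

```text
at [ 385.  -285.2  132.8] F [-0.1  0.3 -0.1] w 91.5 g 0.0 t 13.00
move [0.004 0.007 0.572] az 0.002 ax,ay [ 0. -0.] j [ 0.429  0.296  0.176  2.071 -0.073  0.781  0.652]
mid lid expected px [211.1 210.4] seen [211.3 211. ]
```

The mid jar is placed well. Now the wide jar.

>>> arm_command(
  motion=[
    {"x":0,"y":0,"z":0.25,"ax":0,"ay":0,"az":0,"jaw":1},
    {"x":0,"y":0,"z":0.5,"ax":0,"ay":0,"az":0,"jaw":1},
    {"x":0,"y":0,"z":0.57,"ax":0,"ay":0,"az":0,"jaw":1},
    {"x":0,"y":0,"z":0.57,"ax":0,"ay":0,"az":0,"jaw":0.4},
    {"x":0,"y":0,"z":0.57,"ax":0,"ay":0,"az":0,"jaw":0.4},
    {"x":0,"y":0,"z":0.57,"ax":0,"ay":0,"az":0,"jaw":0.4},
    {"x":0,"y":0,"z":0.57,"ax":0,"ay":0,"az":0,"jaw":0.4},
    {"x":0,"y":0,"z":0.57,"ax":0,"ay":0,"az":0,"jaw":0.4},
  ],
)

```text
clock: 13.85
tool_pos: [384.9, -285.8, 47.9]
orientation: [[-0.002, 1.0, 0.002], [1.0, 0.002, -0.001], [-0.001, 0.002, -1.0]]
wrist_force: [-0.8, 1.5, 6.6]
gripper_width: 59.4
grip_force: 20.0
```

```bash
python3 -c "from h import *;go(653,20,180)"
```

```text
at [ 384.9 -285.8   47.9] F [-0.8  1.5  6.6] w 59.4 g 20.0 t 13.85
move [ 2.035  1.792 -0.88 ] az 0.002 ax,ay [0.001 0.001] j [ 0.456  0.447  0.151  2.115 -0.118  0.586  0.692]
```

>>> arm_command(
  motion=[
    {"x":0,"y":0,"z":-0.15,"ax":0,"ay":0,"az":0,"jaw":0.4},
    {"x":0,"y":0,"z":-0.4,"ax":0,"ay":0,"az":0,"jaw":0.4},
    {"x":0,"y":0,"z":-0.65,"ax":0,"ay":0,"az":0,"jaw":0.4},
    {"x":0,"y":0,"z":-0.9,"ax":0,"ay":0,"az":0,"jaw":0.4},
    {"x":0.2,"y":0.17,"z":-0.98,"ax":0,"ay":0,"az":0,"jaw":0.4},
    {"x":0.4,"y":0.35,"z":-0.98,"ax":0,"ay":0,"az":0,"jaw":0.4},
    {"x":0.6,"y":0.53,"z":-0.98,"ax":0,"ay":0,"az":0,"jaw":0.4},
    {"x":0.8,"y":0.7,"z":-0.98,"ax":0,"ay":0,"az":0,"jaw":0.4},
  ],
)

```text
clock: 14.65
tool_pos: [489.7, -163.7, 194.0]
orientation: [[-0.001, 1.0, 0.0], [1.0, 0.001, 0.0], [0.0, 0.0, -1.0]]
wrist_force: [0.6, -0.8, -2.4]
gripper_width: 59.6
grip_force: 20.0
```

>>> arm_command(
  motion=[
    {"x":0.2,"y":0.18,"z":0,"ax":0,"ay":0,"az":0,"jaw":0.4},
    {"x":0.4,"y":0.36,"z":0,"ax":0,"ay":0,"az":0,"jaw":0.4},
    {"x":0.6,"y":0.54,"z":0,"ax":0,"ay":0,"az":0,"jaw":0.4},
    {"x":0.8,"y":0.72,"z":0,"ax":0,"ay":0,"az":0,"jaw":0.4},
    {"x":0.95,"y":0.86,"z":0,"ax":0,"ay":0,"az":0,"jaw":0.4},
    {"x":0.95,"y":0.86,"z":0,"ax":0,"ay":0,"az":0,"jaw":0.4},
  ],
)

```text
clock: 15.25
tool_pos: [620.0, -16.0, 193.2]
orientation: [[-0.009, 1.0, 0.001], [1.0, 0.009, 0.003], [0.003, 0.001, -1.0]]
wrist_force: [-1.4, -0.0, -3.6]
gripper_width: 59.5
grip_force: 20.0
```

```bash
python3 -c "from h import *;go(653,19,62.5)"
```

```text
at [620.  -16.  193.2] F [-1.4 -0.  -3.6] w 59.5 g 20.0 t 15.25
move [0.228 0.221 0.872] az 0.009 ax,ay [ 0.001 -0.003] j [-0.034  0.445  0.024  1.676 -0.016  1.02   0.006]
```

>>> arm_command(
  motion=[
    {"x":0.2,"y":0.16,"z":0,"ax":0,"ay":0,"az":0,"jaw":0.4},
    {"x":0.27,"y":0.225,"z":0,"ax":0,"ay":0,"az":0,"jaw":0.4},
    {"x":0.27,"y":0.225,"z":0.2,"ax":0,"ay":0,"az":0,"jaw":0.4},
    {"x":0.27,"y":0.225,"z":0.45,"ax":0,"ay":0,"az":0,"jaw":0.4},
    {"x":0.27,"y":0.225,"z":0.65,"ax":0,"ay":0,"az":0,"jaw":0.4},
    {"x":0.27,"y":0.225,"z":0.76,"ax":0,"ay":0,"az":0,"jaw":0.4},
    {"x":0.27,"y":0.225,"z":0.76,"ax":0,"ay":0,"az":0,"jaw":0.4},
    {"x":0.27,"y":0.225,"z":0.76,"ax":0,"ay":0,"az":0,"jaw":0.4},
  ],
)

```text
clock: 16.05
tool_pos: [652.1, 17.9, 80.5]
orientation: [[-0.002, 1.0, 0.001], [1.0, 0.002, -0.0], [-0.0, 0.001, -1.0]]
wrist_force: [0.1, -0.6, -2.3]
gripper_width: 59.8
grip_force: 20.0
```

```bash
python3 -c "from h import *;go(653,19,62.5)"
```

```text
at [652.1  17.9  80.5] F [ 0.1 -0.6 -2.3] w 59.8 g 20.0 t 16.05
move [0.007 0.006 0.12 ] az 0.001 ax,ay [0.001 0.   ] j [-0.08   0.63   0.016  1.662 -0.013  0.849 -0.057]
```

>>> arm_command(
  motion=[
    {"x":0.007,"y":0.006,"z":0.05,"ax":0,"ay":0,"az":0,"jaw":0.4},
    {"x":0.007,"y":0.006,"z":0.09,"ax":0,"ay":0,"az":0,"jaw":0.4},
    {"x":0.007,"y":0.006,"z":0.12,"ax":0,"ay":0,"az":0,"jaw":0.4},
    {"x":0.007,"y":0.006,"z":0.12,"ax":0,"ay":0,"az":0,"jaw":0.4},
    {"x":0.007,"y":0.006,"z":0.12,"ax":0,"ay":0,"az":0,"jaw":0.4},
    {"x":0.007,"y":0.006,"z":0.12,"ax":0,"ay":0,"az":0,"jaw":0.4},
  ],
)

```text
clock: 16.65
tool_pos: [653.0, 19.4, 62.5]
orientation: [[-0.002, 1.0, 0.001], [1.0, 0.002, 0.0], [0.0, 0.001, -1.0]]
wrist_force: [-0.4, 0.2, 3.8]
gripper_width: 59.8
grip_force: 20.0
```

```bash
python3 -c "from h import *;go(653,19,62.5)"
```

```text
at [653.   19.4  62.5] F [-0.4  0.2  3.8] w 59.8 g 20.0 t 16.65
move [-0.003  0.     0.   ] az 0.002 ax,ay [ 0.001 -0.   ] j [-0.082  0.655  0.015  1.667 -0.013  0.818 -0.059]
```

>>> arm_command(
  motion=[
    {"x":0,"y":0,"z":0,"ax":0,"ay":0,"az":0,"jaw":0.9},
    {"x":0,"y":0,"z":0,"ax":0,"ay":0,"az":0,"jaw":0.9},
    {"x":0,"y":0,"z":0,"ax":0,"ay":0,"az":0,"jaw":0.9},
    {"x":0,"y":0,"z":-0.1,"ax":0,"ay":0,"az":0,"jaw":0.9},
    {"x":0,"y":0,"z":-0.3,"ax":0,"ay":0,"az":0,"jaw":0.9},
    {"x":0,"y":0,"z":-0.6,"ax":0,"ay":0,"az":0,"jaw":0.9},
    {"x":0,"y":0,"z":-0.85,"ax":0,"ay":0,"az":0,"jaw":0.9},
    {"x":0,"y":-0.2,"z":-0.85,"ax":0,"ay":0,"az":0,"jaw":0.8},
  ],
)

```text
clock: 17.45
tool_pos: [629.7, 19.3, 197.3]
orientation: [[-0.001, 1.0, 0.016], [1.0, 0.001, 0.001], [0.001, 0.016, -1.0]]
wrist_force: [0.7, -0.0, 0.6]
gripper_width: 78.2
grip_force: 0.0
```

>>> arm_command(
  motion=[
    {"x":0.15,"y":-0.3,"z":0,"ax":0,"ay":0,"az":0,"jaw":0.78},
    {"x":0.3,"y":-0.55,"z":0,"ax":0,"ay":0,"az":0,"jaw":0.78},
    {"x":0.45,"y":-0.75,"z":0,"ax":0,"ay":0,"az":0,"jaw":0.78},
    {"x":0.59,"y":-1,"z":0,"ax":0,"ay":0,"az":0,"jaw":0.78},
    {"x":0.59,"y":-1,"z":0,"ax":0,"ay":0,"az":0,"jaw":0.78},
  ],
)

```text
clock: 17.95
tool_pos: [467.4, 110.7, 189.8]
orientation: [[-0.008, 1.0, -0.003], [1.0, 0.008, 0.001], [0.001, -0.003, -1.0]]
wrist_force: [0.1, -0.0, 0.3]
gripper_width: 71.5
grip_force: 0.0
```

>>> arm_command(
  motion=[
    {"x":0,"y":-0.2,"z":0,"ax":0,"ay":0,"az":0,"jaw":0.78},
    {"x":0,"y":-0.31,"z":0.1,"ax":0,"ay":0,"az":0,"jaw":0.78},
    {"x":0,"y":-0.31,"z":0.3,"ax":0,"ay":0,"az":0,"jaw":0.78},
    {"x":0,"y":-0.31,"z":0.35,"ax":0,"ay":0,"az":0,"jaw":0.78},
    {"x":0,"y":-0.31,"z":0.35,"ax":0,"ay":0,"az":0,"jaw":0.78},
    {"x":0,"y":-0.31,"z":0.35,"ax":0,"ay":0,"az":0,"jaw":0.78},
  ],
)

```text
clock: 18.55
tool_pos: [427.0, 107.4, 137.7]
orientation: [[-0.001, 1.0, 0.001], [1.0, 0.001, 0.0], [0.0, 0.001, -1.0]]
wrist_force: [0.1, -0.0, 0.2]
gripper_width: 71.3
grip_force: 0.0
```

Run:
```python
from h import *
go(426.8,107.9,65)
f=manip.grab_frame("scene");im=f.astype(int)
p=proj("scene",[653,20,111]);print("wide lid expected px",p,"seen",blob(im.min(2)>150,*p,15)[0])
cv2.imwrite("pics/sl.png",cv2.resize(f[70:280,160:440],(800,600)))
```

```text
at [427.  107.4 137.7] F [ 0.1 -0.   0.2] w 71.3 g 0.0 t 18.55
move [ 0.003 -0.002  0.484] az 0.001 ax,ay [ 0.001 -0.   ] j [-0.264  0.224 -0.048  2.149  0.015  0.768 -0.321]
wide lid expected px [250.5 219.7] seen [250.2 220.8]
```

View pics/sl.png

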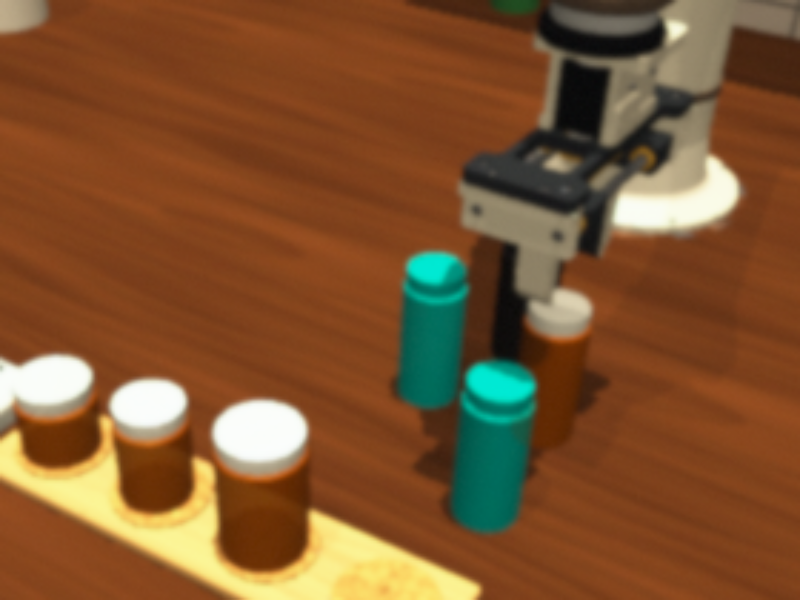

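Three jars stand on their pads: squat (57,410), mid (150,445) and wide (262,485). The gripper is over the slim jar at (557,330), clear of the look-alikes. I'm descending.

>>> arm_command(
  motion=[
    {"x":0,"y":0,"z":0.2,"ax":0,"ay":0,"az":0,"jaw":0.78},
    {"x":0,"y":0,"z":0.4,"ax":0,"ay":0,"az":0,"jaw":0.78},
    {"x":0,"y":0,"z":0.48,"ax":0,"ay":0,"az":0,"jaw":0.78},
    {"x":0,"y":0,"z":0.48,"ax":0,"ay":0,"az":0,"jaw":0.4},
    {"x":0,"y":0,"z":0.48,"ax":0,"ay":0,"az":0,"jaw":0.4},
    {"x":0,"y":0,"z":0.48,"ax":0,"ay":0,"az":0,"jaw":0.4},
    {"x":0,"y":0,"z":0.48,"ax":0,"ay":0,"az":0,"jaw":0.4},
    {"x":0,"y":0,"z":0.48,"ax":0,"ay":0,"az":0,"jaw":0.4},
  ],
)

```text
clock: 19.4
tool_pos: [426.6, 107.6, 65.8]
orientation: [[-0.002, 1.0, 0.002], [1.0, 0.002, 0.001], [0.001, 0.002, -1.0]]
wrist_force: [-1.4, 0.6, 6.6]
gripper_width: 48.0
grip_force: 20.0
```

```bash
python3 -c "from h import *;go(649.5,110,210)"
```

```text
at [426.6 107.6  65.8] F [-1.4  0.6  6.6] w 48.0 g 20.0 t 19.40
move [ 0.014  1.488 -0.959] az 0.002 ax,ay [ 0.002 -0.001] j [-0.269  0.357 -0.044  2.194  0.028  0.59  -0.332]
```

>>> arm_command(
  motion=[
    {"x":0,"y":0,"z":-0.15,"ax":0,"ay":0,"az":0,"jaw":0.4},
    {"x":0,"y":0,"z":-0.4,"ax":0,"ay":0,"az":0,"jaw":0.4},
    {"x":0,"y":0,"z":-0.65,"ax":0,"ay":0,"az":0,"jaw":0.4},
    {"x":0,"y":0,"z":-0.9,"ax":0,"ay":0,"az":0,"jaw":0.4},
    {"x":0,"y":0.1,"z":-1,"ax":0,"ay":0,"az":0,"jaw":0.4},
    {"x":0,"y":0.3,"z":-1,"ax":0,"ay":0,"az":0,"jaw":0.4},
    {"x":0.01,"y":0.5,"z":-1,"ax":0,"ay":0,"az":0,"jaw":0.4},
  ],
)

```text
clock: 20.1
tool_pos: [501.7, 108.8, 215.8]
orientation: [[-0.002, 1.0, 0.002], [1.0, 0.002, 0.0], [0.0, 0.002, -1.0]]
wrist_force: [0.8, 0.1, -2.7]
gripper_width: 47.7
grip_force: 19.9
```

>>> arm_command(
  motion=[
    {"x":0,"y":0.2,"z":0,"ax":0,"ay":0,"az":0,"jaw":0.4},
    {"x":0,"y":0.4,"z":0,"ax":0,"ay":0,"az":0,"jaw":0.4},
    {"x":0,"y":0.6,"z":0,"ax":0,"ay":0,"az":0,"jaw":0.4},
    {"x":0,"y":0.8,"z":0,"ax":0,"ay":0,"az":0,"jaw":0.4},
    {"x":0,"y":0.98,"z":0,"ax":0,"ay":0,"az":0,"jaw":0.4},
    {"x":0,"y":0.98,"z":0.15,"ax":0,"ay":0,"az":0,"jaw":0.4},
    {"x":0,"y":0.98,"z":0.35,"ax":0,"ay":0,"az":0,"jaw":0.4},
    {"x":0,"y":0.98,"z":0.5,"ax":0,"ay":0,"az":0,"jaw":0.4},
  ],
)

```text
clock: 20.9
tool_pos: [646.6, 108.9, 137.4]
orientation: [[-0.002, 1.0, -0.003], [1.0, 0.002, -0.001], [-0.0, -0.003, -1.0]]
wrist_force: [-0.2, 0.1, -3.0]
gripper_width: 47.6
grip_force: 19.9
```

```bash
python3 -c "from h import *;go(649.5,110,80.5)"
```

```text
at [646.6 108.9 137.4] F [-0.2  0.1 -3. ] w 47.6 g 19.9 t 20.90
move [0.008 0.02  0.379] az 0.002 ax,ay [-0.003  0.   ] j [-0.203  0.568 -0.007  1.619  0.005  0.958 -0.21 ]
```

>>> arm_command(
  motion=[
    {"x":0.008,"y":0.01,"z":0.15,"ax":0,"ay":0,"az":0,"jaw":0.4},
    {"x":0.008,"y":0.01,"z":0.28,"ax":0,"ay":0,"az":0,"jaw":0.4},
    {"x":0.008,"y":0.01,"z":0.28,"ax":0,"ay":0,"az":0,"jaw":0.4},
    {"x":0.008,"y":0.01,"z":0.28,"ax":0,"ay":0,"az":0,"jaw":0.4},
    {"x":0.008,"y":0.01,"z":0.28,"ax":0,"ay":0,"az":0,"jaw":0.4},
  ],
)

```text
clock: 21.4
tool_pos: [650.2, 110.5, 99.0]
orientation: [[-0.002, 1.0, 0.002], [1.0, 0.002, 0.0], [0.0, 0.002, -1.0]]
wrist_force: [0.9, -0.7, -2.9]
gripper_width: 48.0
grip_force: 20.0
```

```bash
python3 -c "from h import *;go(649.5,110,80.5)"
```

```text
at [650.2 110.5  99. ] F [ 0.9 -0.7 -2.9] w 48.0 g 20.0 t 21.40
move [-0.004 -0.005  0.124] az 0.002 ax,ay [ 0.002 -0.   ] j [-0.204  0.617 -0.008  1.635  0.006  0.888 -0.212]
```

>>> arm_command(
  motion=[
    {"x":0,"y":0,"z":0.05,"ax":0,"ay":0,"az":0,"jaw":0.4},
    {"x":0,"y":0,"z":0.09,"ax":0,"ay":0,"az":0,"jaw":0.4},
    {"x":0,"y":0,"z":0.115,"ax":0,"ay":0,"az":0,"jaw":0.4},
    {"x":0,"y":0,"z":0.115,"ax":0,"ay":0,"az":0,"jaw":0.4},
    {"x":0,"y":0,"z":0.115,"ax":0,"ay":0,"az":0,"jaw":0.4},
    {"x":0,"y":0,"z":0.115,"ax":0,"ay":0,"az":0,"jaw":0.4},
  ],
)

```text
clock: 22.0
tool_pos: [649.0, 110.5, 80.6]
orientation: [[-0.002, 1.0, -0.001], [1.0, 0.002, 0.0], [0.0, -0.001, -1.0]]
wrist_force: [-2.9, -0.1, 2.1]
gripper_width: 47.9
grip_force: 20.0
```

```bash
python3 -c "from h import *;go(649.5,110,80.5)"
```

```text
at [649.  110.5  80.6] F [-2.9 -0.1  2.1] w 47.9 g 20.0 t 22.00
move [-0.003  0.003  0.001] az 0.002 ax,ay [-0.001 -0.   ] j [-0.204  0.64  -0.008  1.644  0.006  0.859 -0.212]
```

>>> arm_command(
  motion=[
    {"x":0,"y":0,"z":0,"ax":0,"ay":0,"az":0,"jaw":0.8},
    {"x":0,"y":0,"z":0,"ax":0,"ay":0,"az":0,"jaw":0.8},
    {"x":0,"y":0,"z":0,"ax":0,"ay":0,"az":0,"jaw":0.8},
    {"x":0,"y":0,"z":-0.1,"ax":0,"ay":0,"az":0,"jaw":0.8},
    {"x":0,"y":0,"z":-0.3,"ax":0,"ay":0,"az":0,"jaw":0.8},
    {"x":0,"y":0,"z":-0.6,"ax":0,"ay":0,"az":0,"jaw":0.8},
    {"x":0,"y":0,"z":-0.9,"ax":0,"ay":0,"az":0,"jaw":0.8},
    {"x":0,"y":0,"z":-1,"ax":0,"ay":0,"az":0,"jaw":0.8},
  ],
)

```text
clock: 22.8
tool_pos: [652.6, 111.0, 237.9]
orientation: [[-0.002, 1.0, 0.01], [1.0, 0.002, 0.002], [0.002, 0.01, -1.0]]
wrist_force: [0.2, 0.2, 1.2]
gripper_width: 73.6
grip_force: 0.0
```

>>> arm_command(
  motion=[
    {"x":0,"y":-0.3,"z":0,"ax":0,"ay":0,"az":0,"jaw":0.8},
    {"x":0,"y":-0.6,"z":0,"ax":0,"ay":0,"az":0,"jaw":0.8},
    {"x":0,"y":-0.9,"z":0,"ax":0,"ay":0,"az":0,"jaw":0.8},
    {"x":0.3,"y":-1,"z":0,"ax":0,"ay":0,"az":0,"jaw":0.8},
    {"x":0.6,"y":-1,"z":0,"ax":0,"ay":0,"az":0,"jaw":0.8},
    {"x":0.9,"y":-1,"z":0,"ax":0,"ay":0,"az":0,"jaw":0.8},
    {"x":0.9,"y":-1,"z":0,"ax":0,"ay":0,"az":0,"jaw":0.8},
    {"x":0.9,"y":-1,"z":0,"ax":0,"ay":0,"az":0,"jaw":0.8},
  ],
)

```text
clock: 23.6
tool_pos: [498.7, 246.4, 230.8]
orientation: [[-0.005, 1.0, 0.0], [1.0, 0.005, 0.0], [0.0, 0.0, -1.0]]
wrist_force: [-0.6, -0.3, 0.4]
gripper_width: 73.3
grip_force: 0.0
```

Run:
```python
from h import *
go(500,200,230)
f=manip.grab_frame("scene");im=f.astype(int);t=manip.grab_frame("top");tm=t.astype(int)
for n,h,p in(("squat",60,(660.5,-159.5)),("mid",78,(657,-69.5)),("wide",96,(653,20)),("slim",114,(649.5,110))):
    for c,a in(("scene",im),("top",tm)):
        q=proj(c,[*p,15+h]);b=blob(a.min(2)>150,*q,15)[0];print(n,c,"exp",q,"seen",b,"err mm",(ray(c,*b,15+h)-[*p,15+h])[:2])
cv2.imwrite("pics/end.png",np.hstack([f[:,120:400],t[80:360,130:470].copy() if 0 else cv2.resize(t[90:300,150:430],(560,420))])[:, :800])
```

```text
at [498.7 246.4 230.8] F [-0.6 -0.3  0.4] w 73.3 g 0.0 t 23.60
move [-0.31   0.007  0.005] az 0.005 ax,ay [ 0. -0.] j [-0.425  0.3   -0.1    1.795  0.034  1.048 -0.532]
squat scene exp [176.7 202. ] seen [176.1 202.9] err mm [2.7 1.2]
squat top exp [347.9 154.1] seen [347.5 153.8] err mm [0.8 1. ]
mid scene exp [211.1 210.4] seen [211.4 211.2] err mm [1.4 2. ]
mid top exp [311.8 153.4] seen [312.5 152.8] err mm [ 1.5 -1.7]
wide scene exp [250.5 219.7] seen [250.2 220.8] err mm [2.7 1.5]
wide top exp [274.2 152.9] seen [274.3 152.2] err mm [ 1.6 -0.1]
slim scene exp [295.9 230.7] seen [296.4 231.8] err mm [1.6 2. ]
slim top exp [234.8 152.1] seen [234.3 152. ] err mm [0.2 0.9]
```

View pics/end.png

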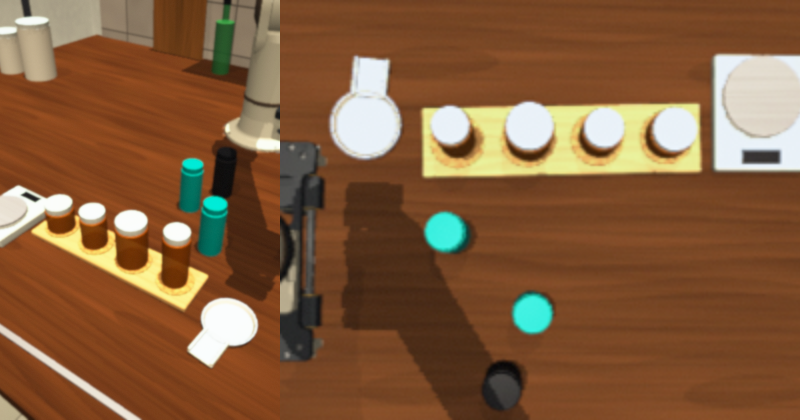

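The four jars stand upright and centred within about 3 mm. The tallest is beside the spoon rest, and the spoon rest and scale haven't moved. I'm handing in.

```bash
python3 -c "from rig import manip;print(manip.hand_in())"
```

```text
the job is handed in; nothing more can be done
None
```

The job is handed in, with no verdict shown: the four jars stand upright on the pads, tallest beside the spoon rest down to shortest by the scale, each within about 3 mm of its pad's estimated centre, and the spoon rest and scale were not disturbed.

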